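# Feel for the 200 g weight in the brush-sealed case and put it on the balance

### The job

The balance is due for its check. Take the lid off the dark red weight case and lay it the right way up on the bench, clear of the case; then reach through the bristles that hide the inside, feel which of the three wells holds the thickest weight (the 200 g one), lift it out and set it, alone, gently on the balance pan, without driving the pan down to its stop. Leave the small foil-capped jar, the dropper bottle and the vial in front where they stand.

Things in the scene. Friction and masses are not known exactly. Their poses are not given: they have to be found in the camera images.
- weight_case: Opaque dark red case fixed to the bench, 192 x 112 x 60 mm high, walls 4 mm (104 mm between the long walls inside). Origin: centre of its underside; x along its long side, z up. Three square wells lie inside in a row along x. In each stands one loose upright steel weight, all 36 mm tall, hidden and not tracked, their order different every time: 30 mm thick (200 g, wanted), 22 mm (100 g), 16 mm (50 g).
- case_mouth (a point): Middle of the case's mouth, level with its rim, 60 mm above the bench, under the lid. From 10 to 17 mm below the rim, soft black bristles hide the inside; they yield without force and can be reached through anywhere.
- well_a (a point): Centre of the first well, on its floor, 4 mm above the bench, at x = -50 mm in the case's frame. Each well is 35 mm square and 10 mm deep (the plate round it is 14 mm above the bench). A weight stands within 5 mm of the well's centre, its top 40 mm above the bench.
- well_b (a point): The same for the middle well, at x = 0. To feel a weight, pinch across the case's y with the fingers first opened about 55 mm and the fingertips 18 to 22 mm above the bench: the finger opening then tells its diameter.
- well_c (a point): The same for the last well, at x = +50 mm.
- lid_knob (a point): Centre of the loose lid's knob, a grey metal cylinder 26 mm in diameter, 28 mm tall; 30 mm above the lid's lower edge (so 30 mm above the bench when laid there). The lid: dark red, 206 x 126 mm (x, y), 16 mm high without the knob, 240 to 390 g, loose on the rim, skirt 10 mm down outside. It fits on the bench strip in front of the laptop with its long side left to right.
- balance: White laboratory balance, fixed to the bench, 160 x 130 mm (x, y), its housing 49 mm high, display and keys at its -x end, a round steel pan on top. Origin: centre of its underside.
- pan_top (a point): Centre of the balance pan's upper face: steel disc, 96 mm diameter, 4 mm thick, 65 mm above the bench when empty.
- pan (a joint): How far the pan has sunk, m: 0 empty, springy, about 2 mm for each 100 g (0.5 N per mm), so 4 mm under the 200 g weight; stop at 10 mm.
- foil_jar: Bystander: small jar capped with crumpled foil, 50 mm diameter, 48 mm tall, loose; origin at the centre of its underside.
- vial: Bystander: small clear vial with white cap, 29 mm diameter, 68 mm tall, loose; origin at the centre of its underside.
- dropper_bottle: Bystander: small dropper bottle with yellow tip, 34 mm diameter, 80 mm tall, loose; origin at the centre of its underside.

How it is judged:
By the outcome, as a careful person would: the job done as asked, in the order asked, and still so for the second after the job is handed in, with the robot touching nothing.
It also fails if it takes over 61 s, if anything falls off the work surface, if the arm or the gripper's body presses on something with over 40 N, if the wrist force passes 120 N, or if a joint passes its speed limit or range.

### The arm

A 6-joint arm with a two-finger parallel gripper is mounted at the origin on a cart in front of the work surface, level with it; the furniture and walls round the work are solid. World frame = base frame: x ahead of the robot, y to its left, z up, the work surface at z = 0. Lengths are in m, angles in rad, forces in N, time in s.
With the tool pointing down it reaches from about 0.4 to 0.925 m from the base axis. Payload 3.4 kg.
Tool frame: the origin (TCP) lies where the fingers leave the gripper's body, on its centre line; the fingertips stand 73 mm ahead of it and the grasp point (between the pads) lies 54 mm ahead of it (tip_extent is the z of the fingertips in the tool frame, in m); z points along the fingers, x is the direction in which the jaws open and shut, and the axes are right-handed (so a half turn about z gives the same grasp; the last joint's range is limited). The gripper opens to 85 mm and grips with 20 to 120 N. Pads are 22 mm wide; open, the fingers measure 114 mm over their backs; the gripper's body (76 mm by 85 mm) begins 54 mm behind the grasp point. The pads swing forward as they close: fully open they stand 13 mm farther back than shut.
Start: joints at [-1.345, 0.307, 1.506, -0, 1.328, -0.073], TCP at [0.169, -0.55, 0.304] pointing down, gripper open.
Joint ranges: [-3.12, 3.12], [-1.05, 2.28], [0.14, 2.33], [-1.42, 4.57], [0.1, 2.73], [-2.68, 2.68]. Speed limits (rad/s): [2.57, 2.57, 3.14, 3.14, 3.14, 3.14].

### API

Orientations are given as a unit quaternion [w, x, y, z].
In Python, from cell import read_state, grab_frame, sign_off, trace, landmark_of, tip_extent gives the robot as it stands. The module is installed in compiled form; this text tells all that it offers.
- The arm moves only by the shell command python3 -m handwheel 'ROWS'. ROWS is JSON, a list of rows, each a list of 7 numbers: the shift along the tool's x, y, z scaled (see below), then the turn, a rotation vector about the tool's x, y, z scaled (see below), then the gripper's target within -1 to 1 (shut at 1, half-way at 0, fully open at -1). A call has 1 to 20 rows; each row is the pose to reach, as a shift and turn from the pose measured when the call began, along the tool's axes at that moment; what a row does not reach only later rows make up. The controller multiplies each number of a shift by 120 mm and each number of a turn by 90 degrees. A row lasts 1/12 s, in which the tool goes at most 41.7 mm and 7.16 degrees, less where a joint would pass 70% of its speed; a pose out of reach is approached as far as the arm can. A call with a number of a shift or a turn outside -1 to 1 is refused whole. A call with a gripper value outside its range is refused whole. The fingers move at their own pace and stop on an object; the grip force is fixed at half the most. Time passes only in rows, so rows that repeat a pose let the fingers close. It gives the time, the measured TCP pose, the force and the opening at its end, in the units of the state.
- read_state(): the state, without advancing time (a new reading comes with each control period).
- grab_frame(name): name is "side" or "top" or "wrist"; returns a dict with "img" (384x512x3 uint8, blue, green, red), "z_map" (384x512 float32, m along the optical axis (not along the pixel's ray), 0 where there is no reading), "camera_matrix" (3x3 intrinsics, pixels), "extrinsics" (4x4, takes a point from camera to world coordinates). Camera axes: x right, y down, z forward; pixel columns grow to the right and rows downward; lengths in m; the calibration is good to about 2 mm. A picture is of the moment at which its call begins.
- sign_off(): hands the job in, once; it reports no verdict.
Trained networks look in a picture, given as the dict that the camera call returned (one of the last four; its "shot" number tells which), for a name from the list of things; names that differ only in an ending like _2 or _b are one class to them, and where a whole thing is asked for, a point or a joint stands for the part that bears it (a point fixed in the world has none). Each returns a list of dicts, best first, with "conf" (0 to 1); they miss things now and then, are a little off and sometimes report something else, mostly with a low value. They report only what shows in the picture. A call takes as long as a camera call.
- trace(name, picture): "pixels" (384x512 bool, what is visible of it) and "extent" ([centre column, centre row, width, height] in pixels, round what is visible of it).
- landmark_of(name, picture): "centre" ([column, row] in pixels: a listed point, or the origin of a listed thing).
The state is a dict: "clock": time; "qpos": joint angles; "joint_velocities": joint speeds; "joint_torque": joint torques, N m; "eef_pos": TCP position; "tcp_rot": TCP orientation; "contact_force": force on the tool from outside, world axes, zero at the start; "moment": the same for the moment, N m; "width": opening from 0.0 (shut) to 1.0 (fully open).
Only numpy, scipy, OpenCV 4.12 (cv2) and the standard library are available. Lean on these libraries where they do the work, as an engineer would, in place of code of your own. Each camera call takes 0.05 s, during which the arm holds its last target. There are 200 camera calls.

## Working session

There is one attempt and no reset: what is moved stays moved. The work goes in short steps, Python scripts to look and compute and a shell command to move; the robot and the scene stay as the last step left them, time stands still between calls to the robot, and variables do not carry over. Pictures are saved under pics/ and viewed, about 8 in all and at most 12, crops included, and the job is handed in when it is done.

```bash
mkdir -p pics; cat > h.py <<'E'
import numpy as np, cv2
from cell import *
from scipy.spatial.transform import Rotation as R
def world(f,c,r,z=None):
    K=f["camera_matrix"];E=f["extrinsics"]
    ray=np.linalg.inv(K)@[c,r,1.]
    if z is None:
        rr,cc=int(round(r)),int(round(c)); p=f["z_map"][max(rr-2,0):rr+3,max(cc-2,0):cc+3]; p=p[p>0]
        return (E@np.r_[ray*np.median(p),1])[:3] if len(p) else None
    d=E[:3,:3]@ray; o=E[:3,3]; return o+d*(z-o[2])/d[2]
def cloud(f):
    K=f["camera_matrix"];E=f["extrinsics"];z=f["z_map"];v,u=np.mgrid[:384,:512]
    P=np.stack([(u-K[0,2])/K[0,0]*z,(v-K[1,2])/K[1,1]*z,z,np.ones_like(z)],-1)@E.T
    return P[...,:3]
def rot(): 
    q=read_state()["tcp_rot"]; return R.from_quat([q[1],q[2],q[3],q[0]])
def to_row(target,yaw_x=None):
    """shift units to TCP target; turn units so tool z down and tool x along yaw (rad)"""
    s=read_state(); r=rot(); sh=r.inv().apply(np.array(target)-s["eef_pos"])/0.12
    t=None
    if yaw_x is not None:
        best=None
        for y in (yaw_x,yaw_x+np.pi):
            x=np.array([np.cos(y),np.sin(y),0]); z=np.array([0,0,-1.]); G=R.from_matrix(np.c_[x,np.cross(z,x),z])
            v=(r.inv()*G).as_rotvec()
            if best is None or np.linalg.norm(v)<np.linalg.norm(best): best=v
        t=best/(np.pi/2)
    return np.round(sh,3),None if t is None else np.round(t,3)
E
python3 - <<'E'
from h import *
s=read_state();print(s,tip_extent)
ims=[]
for n in("top","side"):
    f=grab_frame(n);ims.append(f["img"])
    print(n,f["extrinsics"].round(3).tolist())
    for k in("lid_knob","weight_case","balance","pan_top","foil_jar","vial","dropper_bottle","case_mouth"):
        L=landmark_of(k,f)
        zz={"lid_knob":.08,"pan_top":.065,"case_mouth":.06}.get(k,0)
        for l in L[:2]: print(n,k,round(l["conf"],2),np.round(l["centre"],1),world(f,*l["centre"],z=zz).round(3))
    np.savez(n+".npz",img=f["img"],P=cloud(f))
    cv2.imwrite(f"pics/{n}0.png",f["img"])
E
```

```text
{'clock': 0.0, 'qpos': array([-1.34550566e+00,  3.07550368e-01,  1.50766441e+00,  2.92065973e-05,
        1.32843505e+00, -7.34910684e-02]), 'joint_velocities': array([-3.15469907e-05,  5.35809552e-04, -6.53244611e-06, -1.14923919e-03,
        1.61634149e-03, -1.93910519e-05]), 'joint_torque': array([ 2.12800260e-03, -4.57543015e+01, -2.51913178e+01, -2.02343713e-04,
        1.31652920e-02,  2.12037475e-05]), 'eef_pos': array([ 0.16911949, -0.54898341,  0.30299727]), 'tcp_rot': array([-6.80826657e-04,  8.04471268e-01, -5.93990674e-01, -7.71141493e-04]), 'contact_force': array([0.77832031, 0.16781647, 0.04532032]), 'moment': array([-0.01959125,  0.0046245 , -0.00019348]), 'width': 1.0006386445994493} 0.0726
top [[0.018, -0.991, 0.129, 0.341], [-1.0, -0.021, -0.02, -0.123], [0.023, -0.129, -0.991, 1.213], [0.0, 0.0, 0.0, 1.0]]
top lid_knob 0.87 [169.6 179.1] [0.522 0.107 0.08 ]
top weight_case 0.53 [339.9 192.1] [ 0.504 -0.434  0.   ]
top weight_case 0.5 [121.4 230.7] [0.365 0.268 0.   ]
top balance 0.74 [335.5 204.1] [ 0.464 -0.419  0.   ]
top pan_top 0.55 [339.  193.7] [ 0.49  -0.414
[... 197 characters left out ...]
.4 202.6] [ 0.463 -0.413  0.06 ]
side [[0.993, -0.086, 0.079, 0.367], [-0.114, -0.576, 0.809, -1.23], [-0.024, -0.813, -0.582, 0.854], [0.0, 0.0, 0.0, 1.0]]
side lid_knob 0.81 [259.4 146.8] [0.524 0.103 0.08 ]
side weight_case 0.64 [260.2 167.8] [0.525 0.099 0.   ]
side balance 0.71 [212.5 148.4] [0.37  0.256 0.   ]
side balance 0.58 [264.2 282.2] [ 0.468 -0.425  0.   ]
side pan_top 0.84 [273.2 264.2] [ 0.489 -0.431  0.065]
side pan_top 0.58 [244.2 168.6] [0.463 0.001 0.065]
side foil_jar 0.46 [209.2 148.5] [0.358 0.257 0.   ]
side vial 0.49 [218.5 263.4] [ 0.359 -0.343 -0.   ]
side dropper_bottle 0.7 [234.1 329.5] [ 0.382 -0.557  0.   ]
side case_mouth 0.83 [255.9 149. ] [0.515 0.124 0.06 ]
```

View pics/top0.png

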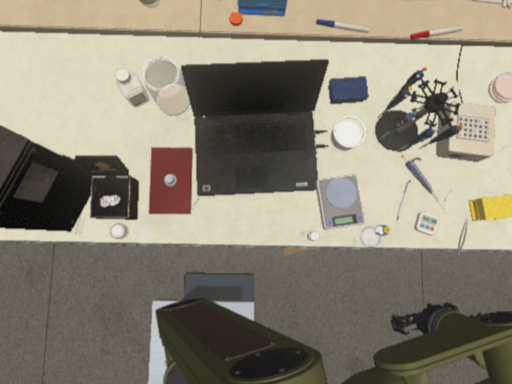

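View pics/side0.png

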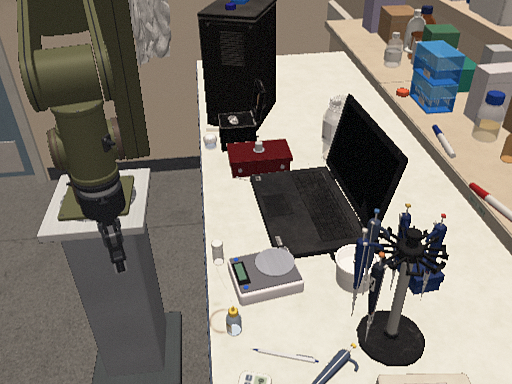

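```bash
python3 - <<'E'
from h import *
d=np.load("top.npz");P=d["P"];I=d["img"].astype(int)
x,y,z=P[...,0],P[...,1],P[...,2]
ok=np.isfinite(x)
def rect(m,n):
    q=P[m][:,:2].astype(np.float32); r=cv2.minAreaRect(q); print(n,len(q),np.round(r[0],4),np.round(r[1],4),round(r[2],2),"zmed",np.median(P[m][:,2]).round(4))
red=(I[...,2]>70)&(I[...,2]>1.8*I[...,1])&(abs(x-.52)<.15)&(abs(y-.11)<.11)&(z>.05)&(z<.075)
red=cv2.morphologyEx(red.astype(np.uint8),cv2.MORPH_OPEN,np.ones((3,3)))>0
rect(red,"lid")
kn=(abs(x-.52)<.03)&(abs(y-.107)<.03)&(z>.078);rect(kn,"knob")
pan=(abs(x-.48)<.12)&(abs(y+.42)<.12)&(z>.058)&(z<.08);rect(pan,"pan")
b=(abs(x-.48)<.12)&(abs(y+.42)<.12)&(z>.035)&(z<.08);rect(b,"balance")
# bench strip heights along x for y's
for yy in np.arange(.06,-.36,-.03):
    m=(abs(y-yy)<.005)&(x>.28)&(x<.56)
    xs=x[m];zs=z[m]
    bench=(abs(zs)<.006); lap=(zs>.009)
    print(round(yy,2),"bench x",xs[bench].min().round(3) if bench.any() else None,"first raised",np.sort(xs[lap])[:3].round(3), zs[lap].max().round(3) if lap.any() else 0)
for n,c in(("vial",(.359,-.34)),("drop",(.381,-.561)),("jar",(.36,.26))):
    m=(np.hypot(x-c[0],y-c[1])<.04)&(z>.03);rect(m,n)
knobpos=[.522,.105,.2]
E
```

```text
lid 2348 [0.5213 0.1068] [0.1979 0.121 ] 0.72 zmed 0.0667
knob 65 [0.5229 0.1065] [0.0237 0.023 ] 31.94 zmed 0.0941
pan 776 [ 0.4434 -0.4014] [0.0947 0.2062] 70.53 zmed 0.0651
balance 2078 [ 0.4587 -0.3997] [0.1748 0.1822] 9.32 zmed 0.0514
0.06 bench x 0.327 first raised [0.421 0.421 0.421] 0.073
0.03 bench x 0.324 first raised [0.483 0.485 0.485] 0.026
0.0 bench x 0.325 first raised [0.484 0.484 0.484] 0.028
-0.03 bench x 0.325 first raised [0.487 0.487 0.487] 0.028
-0.06 bench x 0.326 first raised [0.488 0.488 0.489] 0.027
-0.09 bench x 0.326 first raised [0.491 0.492 0.492] 0.027
-0.12 bench x 0.327 first raised [0.341 0.341 0.341] 1.213
-0.15 bench x 0.324 first raised [0.496 0.496 0.496] 0.03
-0.18 bench x 0.325 first raised [0.497 0.498 0.498] 0.028
-0.21 bench x 0.325 first raised [0.498 0.5   0.5  ] 0.028
-0.24 bench x 0.326 first raised [0.502 0.502 0.502] 0.026
-0.27 bench x 0.327 first raised [0.503 0.503 0.503] 0.027
-0.3 bench x 0.327 first raised [0.506 0.506 0.507] 0.029
-0.33 bench x 0.324 first raised [0.347 0.347 0.35 ] 0.072
vial 88 [ 0.3604 -0.3358] [0.0269 0.0268] 60.45 zmed 0.0676
drop 103 [ 0.382  -0.5546] [0.0248 0.0311] 89.28 zmed 0.0512
jar 209 [0.3655 0.2663] [0.0462 0.0465] 63.15 zmed 0.0462
```

```bash
python3 -m handwheel '[[-1,-0.9,0,0,0,0,-1],[-1,-0.9,0,0,0,0,-1],[-1,-0.9,0,0,0,0,-1],[-1,-0.9,0,0,0,0,-1]]'; python3 -m handwheel '[[-1,-1,0,0,0,0,-1],[-1,-1,0,0,0,0,-1],[-1,-1,0,0,0,0,-1],[-1,-1,0,0,0,0,-1]]'; python3 -c "
from h import *
print(to_row([.5222,.1065,.2],0.0126),read_state()['qpos'].round(2))"
```

```text
clock: 1.23
eef_pos: [0.2374, -0.4009, 0.3037]
tcp_rot: [-0.0, 0.804, -0.594, -0.0]
contact_force: [0.5, -0.4, 0.4]
width: 1.002
clock: 1.57
eef_pos: [0.3149, -0.2537, 0.3042]
tcp_rot: [-0.001, 0.804, -0.595, 0.0]
contact_force: [1.3, -0.6, 0.3]
width: 1.002
(array([-2.365, -2.529,  0.871]), array([-0.001, -0.   , -0.819])) [-0.78  0.06  1.83  0.    1.25  0.49]
```

```bash
python3 -m handwheel '[[-1,-1,0,0,0,0,-1],[-1,-1,0,0,0,0,-1],[-1,-1,0,0,0,-0.3,-1],[-1,-1,0,0,0,-0.6,-1],[-1,-1,0,0,0,-0.82,-1],[-1,-1,0,0,0,-0.82,-1],[-1,-1,0,0,0,-0.82,-1],[-1,-1,0,0,0,-0.82,-1],[-1,-1,0,0,0,-0.82,-1],[-1,-1,0,0,0,-0.82,-1],[-1,-1,0,0,0,-0.82,-1]]';  python3 -c "
from h import *
print(to_row([.5222,.1065,.2],0.0126),read_state()['qpos'].round(2))"
```

```text
clock: 2.48
eef_pos: [0.3946, -0.1038, 0.3045]
tcp_rot: [-0.0, 0.997, -0.071, 0.001]
contact_force: [0.1, 0.6, 0.6]
width: 1.001
(array([ 0.803, -1.885,  0.872]), array([-0.   , -0.001, -0.099])) [-0.36  0.07  1.82  0.    1.25 -0.22]
```

```bash
python3 -m handwheel '[[0.8,-1,0,0,0,-0.1,-1],[0.8,-1,0,0,0,-0.1,-1],[0.8,-1,0,0,0,-0.1,-1],[0.8,-1,0,0,0,-0.1,-1],[0.8,-1,0,0,0,-0.1,-1]]';  python3 -c "
from h import *
print(to_row([.5222,.1065,.24],0.0126),read_state()['qpos'].round(2))"
```

```text
clock: 2.9
eef_pos: [0.5112, 0.0046, 0.3049]
tcp_rot: [-0.001, 1.0, 0.009, 0.003]
contact_force: [0.5, -0.2, 0.4]
width: 1.002
(array([ 0.104, -0.846,  0.544]), array([-0.001, -0.004,  0.003])) [-0.08  0.21  1.64  0.    1.28 -0.09]
```

```bash
python3 -m handwheel '[[0.1,-0.85,0,0,0,0,-1],[0.1,-0.85,0.3,0,0,0,-1],[0.1,-0.85,0.54,0,0,0,-1],[0.1,-0.85,0.54,0,0,0,-1],[0.1,-0.85,0.54,0,0,0,-1],[0.1,-0.85,0.54,0,0,0,-1]]';  python3 -c "
from h import *
print(to_row([.5222,.1065,.144],0.0126))
f=grab_frame('wrist')
for k,z in (('lid_knob',.08),('lid_knob',.094)):
  for l in landmark_of(k,f)[:2]: print(k,l['conf'],l['centre'],world(f,*l['centre'],z=z).round(4))
P=cloud(f);m=(abs(P[...,0]-.522)<.04)&(abs(P[...,1]-.1065)<.04)&(P[...,2]>.085)&(P[...,2]<.1)
print(m.sum(),cv2.minAreaRect(P[m][:,:2].astype(np.float32)))
cv2.imwrite('pics/w1.png',f['img'])"
```

```text
clock: 3.4
eef_pos: [0.5212, 0.1064, 0.2401]
tcp_rot: [-0.001, 1.0, 0.01, 0.002]
contact_force: [0.1, -0.1, 0.3]
width: 0.997
(array([ 0.006, -0.   ,  0.801]), array([-0.001, -0.002,  0.004]))
lid_knob 0.98 [253.3, 197.7] [0.52   0.1065 0.08  ]
lid_knob 0.98 [253.3, 197.7] [0.52   0.1109 0.094 ]
764 ((0.5205934643745422, 0.10762032866477966), (0.02475307323038578, 0.024957505986094475), 1.0231373310089111)
```

View pics/w1.png

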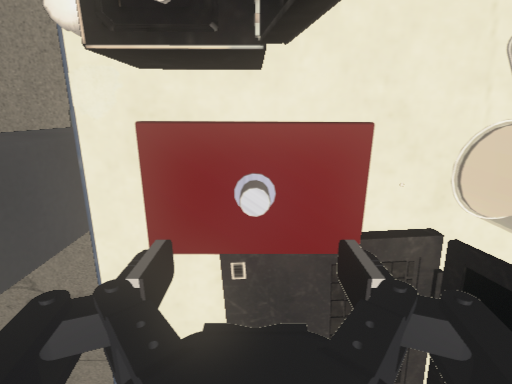

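```bash
python3 -m handwheel '[[0,0,0.3,0,0,0,-1],[0,0,0.6,0,0,0,-1],[0,0,0.78,0,0,0,-1],[0,0,0.8,0,0,0,-1],[0,0,0.8,0,0,0,0],[0,0,0.8,0,0,0,1],[0,0,0.8,0,0,0,1],[0,0,0.8,0,0,0,1],[0,0,0.8,0,0,0,1],[0,0,0.8,0,0,0,1],[0,0,0.8,0,0,0,1],[0,0,0.8,0,0,0,1]]'
```

```text
clock: 4.55
eef_pos: [0.5234, 0.106, 0.1477]
tcp_rot: [-0.001, 1.0, 0.008, 0.005]
contact_force: [-2.2, -0.9, 9.6]
width: 0.277
```

```bash
python3 -m handwheel '[[0,0,0,0,0,0,1],[0,0,0,0,0,0,1],[0,0,-0.1,0,0,0,1],[0,0,-0.25,0,0,0,1],[0,0,-0.5,0,0,0,1],[0,0,-0.75,0,0,0,1],[0,0,-0.9,0,0,0,1],[0,0,-0.9,0,0,0,1],[0,0,-0.9,0,0,0,1]]'; python3 -c "
from h import *
f=grab_frame('side');cv2.imwrite('pics/s1.png',cv2.resize(f['img'][60:260,130:400],None,fx=2.5,fy=2.5))
P=cloud(f);I=f['img'].astype(int);m=(I[...,2]>70)&(I[...,2]>1.8*I[...,1])&(P[...,2]>.09)
print(m.sum(),np.percentile(P[m],[5,50,95],axis=0).round(3))
print(to_row([.412,-.14,.24],0.0126-np.pi/2),read_state()['width'])"
```

```text
clock: 5.3
eef_pos: [0.5227, 0.1059, 0.2562]
tcp_rot: [-0.001, 1.0, 0.009, 0.006]
contact_force: [-0.5, -0.7, -3.8]
width: 0.273
1323 [[ 0.432 -0.57   0.174]
 [ 0.563  0.08   0.177]
 [ 1.018  0.156  0.403]]
(array([-0.95 ,  2.032,  0.111]), array([ 0.003, -0.005, -0.997])) 0.276484682905031
```

View pics/s1.png

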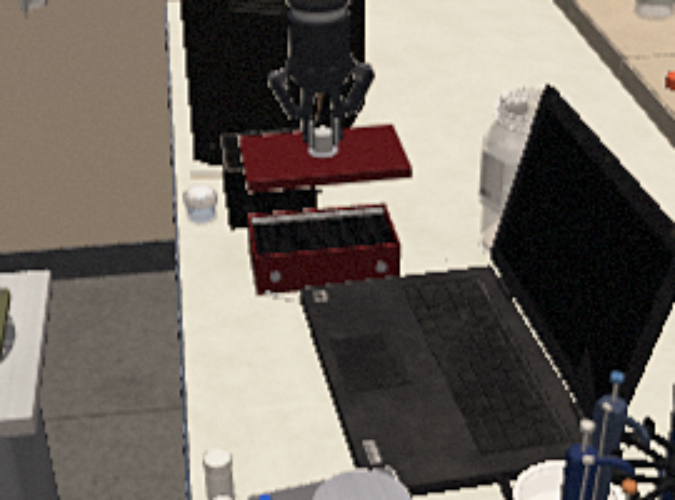

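```bash
python3 -m handwheel '[[-0.3,0.3,0,0,0,0,1],[-0.6,0.6,0,0,0,0,1],[-0.9,1,0,0,0,0.1,1],[-0.95,1,0,0,0,0.2,1],[-0.95,1,0,0,0,0.28,1],[-0.95,1,0,0,0,0.36,1],[-0.95,1,0,0,0,0.44,1],[-0.95,1,0,0,0,0.52,1],[-0.95,1,0,0,0,0.6,1],[-0.95,1,0,0,0,0.68,1],[-0.95,1,0,0,0,0.76,1],[-0.95,1,0,0,0,0.84,1],[-0.95,1,0,0,0,0.92,1],[-0.95,1,0,0,0,1,1],[-0.95,1,0,0,0,1,1],[-0.95,1,0,0,0,1,1]]';  python3 -c "
from h import *
print(to_row([.412,-.14,.14],0.0126-np.pi/2),read_state()['width'])"
```

```text
clock: 6.68
eef_pos: [0.4083, -0.016, 0.2515]
tcp_rot: [-0.002, 0.713, -0.702, 0.001]
contact_force: [-0.2, -0.5, -3.9]
width: 0.279
(array([ 1.036, -0.011,  0.927]), array([-0.003,  0.002,  0.002])) 0.27934073716980823
```

```bash
python3 -m handwheel '[[0.3,0,0,0,0,0,1],[0.6,0,0,0,0,0,1],[0.9,-0.02,0.1,0,0,0,1],[1,-0.02,0.3,0,0,0,1],[1,-0.02,0.55,0,0,0,1],[1,-0.02,0.8,0,0,0,1],[1,-0.02,0.9,0,0,0,1],[1,-0.02,0.9,0,0,0,1],[1,-0.02,0.9,0,0,0,1]]';  python3 -c "
from h import *
print(to_row([.412,-.14,.098],0.0126-np.pi/2),read_state()['width'])
f=grab_frame('top');P=cloud(f);I=f['img'].astype(int);x,y,z=P[...,0],P[...,1],P[...,2]
m=(I[...,2]>60)&(I[...,2]>1.8*I[...,1])&(abs(x-.41)<.13)&(abs(y+.14)<.15)
m=cv2.morphologyEx(m.astype(np.uint8),cv2.MORPH_OPEN,np.ones((3,3)))>0
print(m.sum(),cv2.minAreaRect(P[m][:,:2].astype(np.float32)),np.percentile(P[m],[2,50,98],axis=0).round(3))
"
```

```text
clock: 7.43
eef_pos: [0.4118, -0.1352, 0.1418]
tcp_rot: [-0.002, 0.713, -0.701, -0.002]
contact_force: [0.8, -0.7, -2.9]
width: 0.28
(array([ 0.041, -0.001,  0.365]), array([-0.   ,  0.003,  0.003])) 0.2795803994128037
609 ((0.39787548780441284, -0.13114182651042938), (0.21324463188648224, 0.1148647889494896), 81.43099212646484) [[ 0.354 -0.232  0.056]
 [ 0.372 -0.098  0.061]
 [ 0.403 -0.04   0.067]]
```

```bash
python3 -m handwheel '[[0,0.03,0.1,0,0,0,1],[0,0.03,0.2,0,0,0,1],[0,0.03,0.28,0,0,0,1],[0,0.03,0.32,0,0,0,1],[0,0.03,0.34,0,0,0,1],[0,0.03,0.36,0,0,0,1],[0,0.03,0.37,0,0,0,1],[0,0.03,0.37,0,0,0,1]]'
```

```text
clock: 8.15
eef_pos: [0.4098, -0.1356, 0.0988]
tcp_rot: [-0.002, 0.713, -0.701, 0.0]
contact_force: [-0.2, -0.1, -2.8]
width: 0.279
```

```bash
python3 -m handwheel '[[0,0,0.01,0,0,0,1],[0,0,0.02,0,0,0,1],[0,0,0.03,0,0,0,1],[0,0,0.03,0,0,0,1]]'
```

```text
clock: 8.48
eef_pos: [0.4101, -0.1356, 0.0976]
tcp_rot: [-0.003, 0.713, -0.701, 0.001]
contact_force: [-5.3, 2.7, 26.5]
width: 0.277
```

```bash
python3 -m handwheel '[[0,0,-0.01,0,0,0,1],[0,0,-0.01,0,0,0,1],[0,0,-0.01,0,0,0,0],[0,0,-0.01,0,0,0,-0.5],[0,0,-0.01,0,0,0,-0.5],[0,0,-0.01,0,0,0,-0.5],[0,0,-0.01,0,0,0,-0.5]]'; python3 -m handwheel '[[0,0,-0.25,0,0,0,-0.5],[0,0,-0.5,0,0,0,-0.5],[0,0,-1,0,0,0,-0.5],[0,0,-1,0,0,0,-0.5],[0,0,-1,0,0,0,-0.5],[0,0,-1,0,0,0,-0.5]]'; python3 -c "
from h import *
print(to_row([.5205,.1068,.21],0.0126-np.pi/2),read_state()['width'])"
```

```text
clock: 9.07
eef_pos: [0.41, -0.1357, 0.0986]
tcp_rot: [-0.003, 0.713, -0.701, 0.001]
contact_force: [0.2, 0.5, 0.5]
width: 0.752
clock: 9.57
eef_pos: [0.41, -0.1362, 0.2196]
tcp_rot: [-0.003, 0.713, -0.701, 0.003]
contact_force: [0.1, 0.4, 0.1]
width: 0.75
(array([-2.009, -0.954,  0.09 ]), array([-0.005,  0.   ,  0.003])) 0.7501815900977306
```

```bash
python3 - <<'E'
from h import *
for n in("top","side"):
    f=grab_frame(n)
    P=cloud(f);I=f['img'].astype(int);x,y,z=P[...,0],P[...,1],P[...,2]
    m=(abs(x-.52)<.13)&(abs(y-.107)<.08)&(z>.052)&(z<.068)
    print(n,m.sum(),cv2.minAreaRect(P[m][:,:2].astype(np.float32)),np.median(z[m]))
    for k,zz in(("case_mouth",.06),("lid_knob",.03),("well_a",.004),("well_c",.004),("weight_case",0)):
        for l in landmark_of(k,f)[:1]: print(k,round(l['conf'],2),world(f,*l['centre'],z=zz).round(4))
    print(np.percentile(P[(abs(x-.41)<.1)&(abs(y+.135)<.12)&(I[...,2]>60)&(I[...,2]>1.8*I[...,1])],[2,50,98],axis=0).round(3))
    cv2.imwrite(f"pics/{n}2.png",f["img"])
a=cv2.imread("pics/top2.png")[120:260,70:400]; cv2.imwrite("pics/t2c.png",cv2.resize(a,None,fx=2.3,fy=2.3))
E
```

```text
top 667 ((0.522868275642395, 0.10777349025011063), (0.19206364452838898, 0.11307048052549362), 1.0036742687225342) 0.05589998092687565
case_mouth 0.65 [0.5192 0.1089 0.06  ]
lid_knob 0.59 [ 0.4177 -0.1336  0.03  ]
well_a 0.83 [0.4745 0.0988 0.004 ]
well_c 0.83 [0.4745 0.0988 0.004 ]
weight_case 0.63 [0.5318 0.104  0.    ]
[[ 0.354 -0.231  0.012]
 [ 0.373 -0.09   0.016]
 [ 0.405 -0.04   0.021]]
side 519 ((0.5267215371131897, 0.10669483244419098), (0.18034648895263672, 0.12175877392292023), 1.286555528640747) 0.05610512620874353
case_mouth 0.69 [0.5247 0.1115 0.06  ]
lid_knob 0.96 [ 0.4103 -0.1292  0.03  ]
well_a 0.96 [0.5122 0.1089 0.004 ]
well_c 0.96 [0.5122 0.1089 0.004 ]
weight_case 0.83 [0.5211 0.1011 0.    ]
[[ 0.354 -0.238  0.014]
 [ 0.412 -0.159  0.018]
 [ 0.472 -0.043  0.022]]
```

View pics/t2c.png

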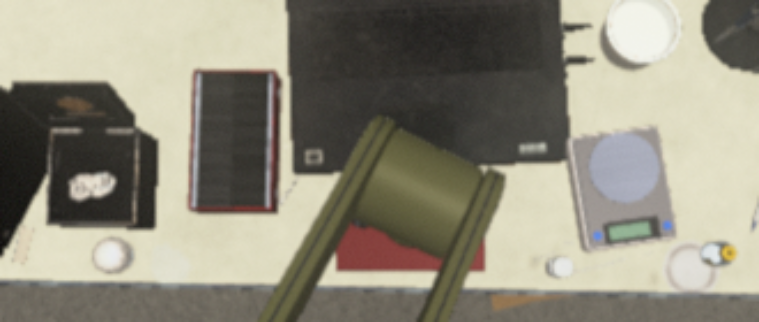

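```bash
python3 -m handwheel '[[-0.3,-0.15,0,0,0,0,-0.5],[-0.6,-0.3,0,0,0,0,-0.5],[-1,-0.47,0,0,0,0,-0.3],[-1,-0.47,0,0,0,0,-0.3],[-1,-0.47,0,0,0,0,-0.3]]'; python3 -m handwheel '[[-0.4,-0.2,0,0,0,0,-0.3],[-1,-0.47,0,0,0,0,-0.3],[-1,-0.47,0,0,0,0,-0.3],[-1,-0.47,0,0,0,0,-0.3],[-1,-0.47,0,0,0,0,-0.3],[-1,-0.47,0,0,0,0,-0.3]]'; python3 - <<'E'
from h import *
f=grab_frame("wrist")
P=cloud(f);I=f['img'].astype(int);x,y,z=P[...,0],P[...,1],P[...,2]
m=(abs(x-.52)<.13)&(abs(y-.107)<.08)&(z>.054)&(z<.066)
print(m.sum(),cv2.minAreaRect(P[m][:,:2].astype(np.float32)),np.median(z[m]),np.percentile(P[m],[1,99],axis=0))
for k,zz in(("case_mouth",.06),("weight_case",0)):
    for l in landmark_of(k,f)[:1]: print(k,round(l['conf'],2),world(f,*l['centre'],z=zz).round(4))
cv2.imwrite("pics/w2.png",f["img"]); print(read_state()["eef_pos"],read_state()["width"])
E
```

```text
clock: 10.58
eef_pos: [0.465, -0.0126, 0.219]
tcp_rot: [-0.003, 0.715, -0.7, 0.001]
contact_force: [0.4, 0.0, 1.3]
width: 0.645
clock: 11.08
eef_pos: [0.5182, 0.1079, 0.2192]
tcp_rot: [-0.002, 0.715, -0.699, 0.001]
contact_force: [0.2, -1.4, -0.0]
width: 0.649
4337 ((0.5205797553062439, 0.10760544240474701), (0.19234208762645721, 0.11243157088756561), 0.8849472999572754) 0.05904637192308046 [[0.425221   0.0523161  0.05403555]
 [0.61640635 0.16379691 0.06126362]]
case_mouth 0.97 [0.5198 0.1061 0.06  ]
weight_case 0.64 [0.5212 0.1066 0.    ]
[0.51773194 0.10690311 0.21936771] 0.6518714568038885
```

View pics/w2.png

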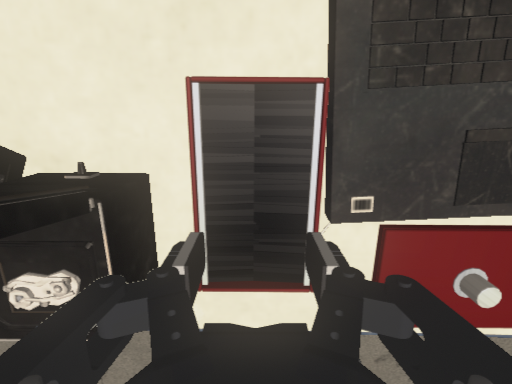

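```bash
python3 -c "
from h import *
import cell
print(cell.tip_extent)
print(to_row([.5206,.1073,.101],0.0155-np.pi/2))"
```

```text
0.0726
(array([-0.001, -0.02 ,  0.986]), array([-0.003,  0.001,  0.003]))
```

```bash
python3 -m handwheel '[[0,-0.02,0.3,0,0,0,-0.3],[0,-0.02,0.6,0,0,0,-0.3],[0,-0.02,0.85,0,0,0,-0.3],[0,-0.02,0.97,0,0,0,-0.3],[0,-0.02,0.98,0,0,0,-0.3],[0,-0.02,0.98,0,0,0,-0.3],[0,-0.02,0.98,0,0,0,0]]';python3 -m handwheel '[[0,0,0,0,0,0,0.3],[0,0,0,0,0,0,0.6],[0,0,0,0,0,0,0.8],[0,0,0,0,0,0,1],[0,0,0,0,0,0,1],[0,0,0,0,0,0,1]]'
```

```text
clock: 11.82
eef_pos: [0.5213, 0.1064, 0.1027]
tcp_rot: [-0.003, 0.714, -0.701, 0.001]
contact_force: [0.1, 0.5, -0.1]
width: 0.527
clock: 12.32
eef_pos: [0.5223, 0.1062, 0.1046]
tcp_rot: [-0.004, 0.714, -0.7, 0.003]
contact_force: [-1.1, -1.7, 6.8]
width: 0.316
```

```bash
python3 -m handwheel '[[0,0,0,0,0,0,1],[0,0,0,0,0,0,1],[0,0,0,0,0,0,1]]'
```

```text
clock: 12.57
eef_pos: [0.5224, 0.1063, 0.105]
tcp_rot: [-0.004, 0.714, -0.7, 0.003]
contact_force: [0.3, -0.6, -1.7]
width: 0.306
```

```bash
python3 -m handwheel '[[0,0,0,0,0,0,0.2],[0,0,0,0,0,0,-0.1],[0,0,0,0,0,0,-0.2],[0,0,0.04,0,0,0,-0.2],[0,0,0.08,0,0,0,-0.2],[0,0,0.08,0,0,0,-0.2],[0,0,0.08,0,0,0,-0.2]]';python3 -m handwheel '[[0,0,0,0,0,0,0.1],[0,0,0,0,0,0,0.3],[0,0,0,0,0,0,0.6],[0,0,0,0,0,0,1],[0,0,0,0,0,0,1],[0,0,0,0,0,0,1],[0,0,0,0,0,0,1],[0,0,0,0,0,0,1]]'
```

```text
clock: 13.15
eef_pos: [0.5221, 0.1063, 0.0948]
tcp_rot: [-0.004, 0.714, -0.7, 0.003]
contact_force: [-0.8, 0.2, 0.1]
width: 0.602
clock: 13.82
eef_pos: [0.5221, 0.1063, 0.095]
tcp_rot: [-0.004, 0.714, -0.7, 0.003]
contact_force: [-0.7, 0.5, 4.2]
width: 0.324
```

```bash
python3 -m handwheel '[[0,0,0,0,0,0,1],[0,0,-0.05,0,0,0,1],[0,0,-0.15,0,0,0,1],[0,0,-0.3,0,0,0,1],[0,0,-0.5,0,0,0,1],[0,0,-0.75,0,0,0,1],[0,0,-1,0,0,0,1],[0,0,-1,0,0,0,1],[0,0,-1,0,0,0,1],[0,0,-1,0,0,0,1]]'; python3 - <<'E'
from h import *
print(read_state()["contact_force"],read_state()["width"])
f=grab_frame("side");a=f["img"]
w=grab_frame("wrist")["img"]
cv2.imwrite("pics/c3.png",np.hstack([cv2.resize(a[70:190,200:330],(433,400)),cv2.resize(w[180:384,130:390],(360,400))[:,:360]]))
d=np.load("top.npz");P=d["P"];x,y,z=P[...,0],P[...,1],P[...,2]
m=(y<.05)&(y>-.33)&(z>.05)&(z<.4)&(x>.4);print("screen min x",np.percentile(x[m],[0,1,5]))
# pan circle
for n in("top","side"):
    P=np.load(n+".npz")["P"];x,y,z=P[...,0],P[...,1],P[...,2]
    m=(np.hypot(x-.495,y+.42)<.075)&(z>.0585)&(z<.07);q=P[m][:,:2].astype(np.float32)
    print(n,len(q),cv2.minEnclosingCircle(q),q.mean(0),np.median(P[m][:,2]))
E
```

```text
clock: 14.65
eef_pos: [0.5202, 0.1059, 0.2143]
tcp_rot: [-0.003, 0.714, -0.7, 0.002]
contact_force: [-0.4, -0.3, -2.5]
width: 0.323
[-0.39478128 -0.28314558 -2.53457101] 0.3229549996876397
screen min x [0.42128463 0.57988295 0.75730489]
top 730 ((0.49580761790275574, -0.42031997442245483), 0.048210881650447845) [ 0.49473968 -0.4197446 ] 0.06496915274603854
side 897 ((0.493243932723999, -0.4203011989593506), 0.049504246562719345) [ 0.49317375 -0.42281482] 0.06663179717213397
```

View pics/c3.png

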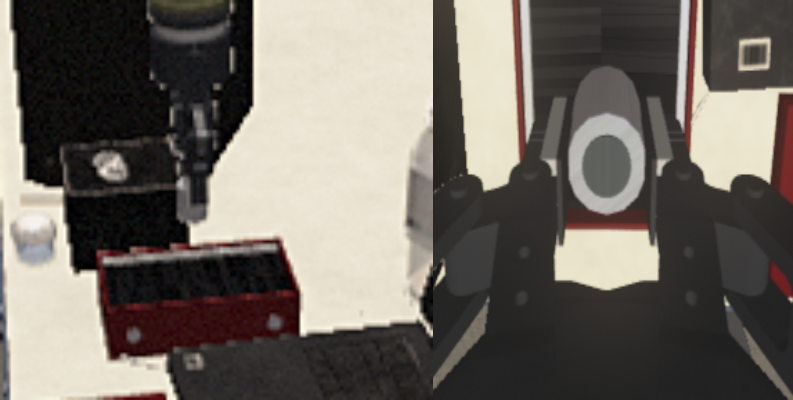

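```bash
python3 -m handwheel '[[0.2,0.05,0,0,0,0,1],[0.5,0.05,0,0,0,0,1],[0.8,0.05,0,0,0,0,1],[1,0.05,0,0,0,0,1],[1,0.05,0,0,0,0,1]]'; python3 -m handwheel '[[0.3,0.05,0,0,0,0,1],[0.6,0.05,0,0,0,0,1],[0.9,0.05,0,0,0,0,1],[1,0.05,0,0,0,0,1]]'; python3 -m handwheel '[[0.3,0.05,0,0,0,0,1],[0.6,0.05,0,0,0,0,1],[0.9,0.05,0,0,0,0,1],[1,0.05,0,0,0,0,1]]'; python3 -m handwheel '[[0.3,0.05,0,0,0,0,1],[0.6,0.05,0,0,0,0,1],[0.9,0.05,0,0,0,0,1],[1,0.05,0,0,0,0,1],[1,0.05,0,0,0,0,1],[1,0.05,0,0,0,0,1]]'; python3 -c "
from h import *
print(to_row([.4945,-.4205,.18],0.0155-np.pi/2),read_state()['qpos'].round(2))"
```

```text
clock: 15.17
eef_pos: [0.5154, -0.0181, 0.2114]
tcp_rot: [-0.0, 0.713, -0.701, 0.001]
contact_force: [0.3, 1.0, -1.1]
width: 0.323
clock: 15.5
eef_pos: [0.5112, -0.1417, 0.2102]
tcp_rot: [0.001, 0.712, -0.702, 0.001]
contact_force: [0.0, 0.2, -1.7]
width: 0.327
clock: 15.83
eef_pos: [0.5072, -0.2659, 0.2093]
tcp_rot: [0.001, 0.711, -0.703, 0.002]
contact_force: [1.2, -0.7, -1.5]
width: 0.329
clock: 16.33
eef_pos: [0.5022, -0.3852, 0.2082]
tcp_rot: [0.001, 0.711, -0.703, -0.0]
contact_force: [-0.3, 0.6, -2.4]
width: 0.33
(array([0.293, 0.067, 0.235]), array([ 0.001, -0.001, -0.003])) [-0.72  0.47  1.5  -0.    1.17  0.84]
```

```bash
python3 -m handwheel '[[0.15,0.03,0,0,0,0,1],[0.29,0.07,0.1,0,0,0,1],[0.29,0.07,0.2,0,0,0,1],[0.29,0.07,0.235,0,0,0,1],[0.29,0.07,0.235,0,0,0,1],[0.29,0.07,0.235,0,0,0,1]]'; python3 - <<'E'
from h import *
print(to_row([.4945,-.4205,.154],0.0155-np.pi/2))
f=grab_frame("side");P=cloud(f);x,y,z=P[...,0],P[...,1],P[...,2]
w=grab_frame("wrist")["img"];a=f["img"]
cv2.imwrite("pics/c4.png",np.hstack([cv2.resize(a[160:320,200:340],(433,495))[:400],cv2.resize(w[180:384,130:390],(360,400))]))
E
```

```text
clock: 16.83
eef_pos: [0.4938, -0.4191, 0.179]
tcp_rot: [0.001, 0.711, -0.703, -0.002]
contact_force: [0.3, -0.4, -0.9]
width: 0.321
(array([ 0.012, -0.007,  0.208]), array([ 0.002,  0.001, -0.003]))
```

View pics/c4.png

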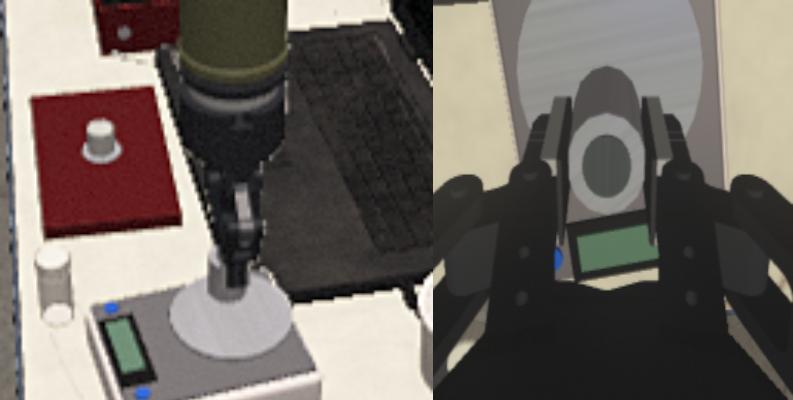

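```bash
python3 -m handwheel '[[0.01,0,0.05,0,0,0,1],[0.01,0,0.1,0,0,0,1],[0.01,0,0.14,0,0,0,1],[0.01,0,0.17,0,0,0,1],[0.01,0,0.185,0,0,0,1],[0.01,0,0.19,0,0,0,1],[0.01,0,0.195,0,0,0,1],[0.01,0,0.2,0,0,0,1],[0.01,0,0.2,0,0,0,1]]'
```

```text
clock: 17.68
eef_pos: [0.4945, -0.421, 0.1563]
tcp_rot: [0.001, 0.711, -0.703, -0.0]
contact_force: [0.6, 0.2, -2.9]
width: 0.323
```

```bash
python3 -m handwheel '[[0,0,0.01,0,0,0,1],[0,0,0.015,0,0,0,1],[0,0,0.02,0,0,0,1],[0,0,0.02,0,0,0,1],[0,0,0.02,0,0,0,1]]'; python3 -c "
from h import *
f=grab_frame('side');P=cloud(f);x,y,z=P[...,0],P[...,1],P[...,2]
m=(np.hypot(x-.494,y+.4215)<.045)&(z>.05)&(z<.072);print(m.sum(),np.median(z[m]),read_state()['contact_force'])"
```

```text
clock: 18.1
eef_pos: [0.4946, -0.4212, 0.1541]
tcp_rot: [0.001, 0.711, -0.703, 0.0]
contact_force: [0.4, -0.9, -1.5]
width: 0.324
662 0.06454845892756633 [ 0.09467148 -1.18459526 -0.99008198]
```

```bash
python3 -m handwheel '[[0,0,0.005,0,0,0,1],[0,0,0.01,0,0,0,1],[0,0,0.014,0,0,0,1],[0,0,0.016,0,0,0,1],[0,0,0.016,0,0,0,1]]'; python3 -m handwheel '[[0,0,0,0,0,0,0.6],[0,0,0,0,0,0,0.4],[0,0,0,0,0,0,0.3],[0,0,0,0,0,0,0.2],[0,0,0,0,0,0,0],[0,0,0,0,0,0,-0.2],[0,0,0,0,0,0,-0.2],[0,0,0,0,0,0,-0.2]]'; python3 -c "
from h import *
f=grab_frame('side');P=cloud(f);x,y,z=P[...,0],P[...,1],P[...,2]
m=(np.hypot(x-.494,y+.4215)<.045)&(z>.05)&(z<.072);print(m.sum(),np.median(z[m]),read_state()['contact_force'])"
```

```text
clock: 18.57
eef_pos: [0.4946, -0.4212, 0.1521]
tcp_rot: [0.001, 0.711, -0.703, 0.0]
contact_force: [-0.8, 0.0, 0.4]
width: 0.329
clock: 19.23
eef_pos: [0.4946, -0.4212, 0.1522]
tcp_rot: [0.001, 0.711, -0.703, 0.0]
contact_force: [-0.2, -0.6, 0.4]
width: 0.601
604 0.06281002913813855 [-0.53267887  0.0985686  -0.83746425]
```

Released with the pan 3.8 mm down, which matches 200 g. Now I'll retreat and check.

```bash
python3 -m handwheel '[[0,0,-0.1,0,0,0,-0.2],[0,0,-0.3,0,0,0,-0.2],[0,0,-0.6,0,0,0,-0.2],[0,0,-1,0,0,0,-0.2],[0,0,-1,0,0,0,-0.2],[0,0,-1,0,0,0,-0.2]]'; python3 -m handwheel '[[-0.3,0,-0.1,0,0,0,-0.2],[-0.6,0,-0.2,0,0,0,-0.2],[-1,0,-0.2,0,0,0,-0.2],[-1,0,-0.2,0,0,0,-0.2],[-1,0,-0.2,0,0,0,-0.2],[-1,0,-0.2,0,0,0,-0.2]]'; python3 - <<'E'
from h import *
for n in("side","top"):
    f=grab_frame(n);P=cloud(f);x,y,z=P[...,0],P[...,1],P[...,2]
    m=(np.hypot(x-.494,y+.4215)<.045)&(z>.05)&(z<.072);print(n,m.sum(),"pan z",np.median(z[m]))
    m=(np.hypot(x-.494,y+.4215)<.045)&(z>.085)&(z<.12);print("weight",m.sum(),np.median(P[m],axis=0).round(4) if m.any() else 0)
    for k in("vial","foil_jar","dropper_bottle"):
        for l in landmark_of(k,f)[:1]: print(k,round(l['conf'],2),world(f,*l['centre'],z=0).round(3))
    if n=="side": cv2.imwrite("pics/s9.png",cv2.resize(f["img"][100:345,190:400],(514,600)))
E
```

```text
clock: 19.78
eef_pos: [0.4964, -0.4225, 0.2778]
tcp_rot: [0.001, 0.711, -0.703, 0.005]
contact_force: [-0.7, 0.6, 0.2]
width: 0.602
clock: 20.28
eef_pos: [0.4946, -0.302, 0.3001]
tcp_rot: [0.001, 0.711, -0.703, 0.005]
contact_force: [-0.6, 0.5, -0.0]
width: 0.601
side 666 pan z 0.06277386395344886
weight 131 [ 0.4908 -0.4265  0.0979]
vial 0.68 [ 0.368 -0.344  0.   ]
foil_jar 0.77 [0.371 0.261 0.   ]
dropper_bottle 0.71 [ 0.376 -0.558  0.   ]
top 289 pan z 0.061225552362655034
weight 83 [ 0.4922 -0.4187  0.0974]
vial 0.66 [ 0.368 -0.339  0.   ]
foil_jar 0.66 [0.357 0.269 0.   ]
dropper_bottle 0.52 [ 0.384 -0.563  0.   ]
```

View pics/s9.png

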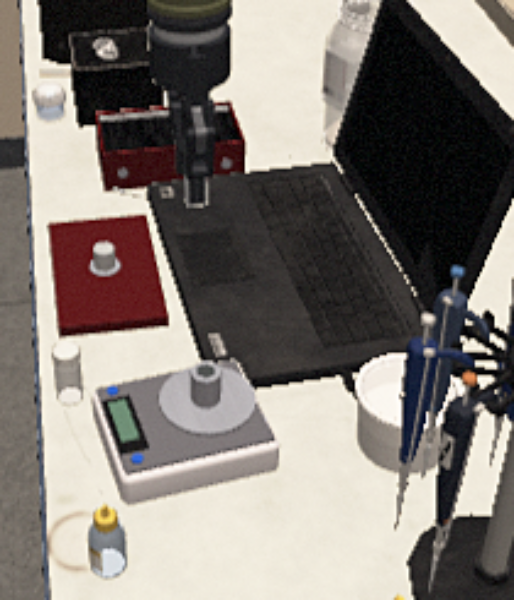

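```bash
python3 -c "
from cell import *
print(sign_off(), read_state()['clock'])"
```

```text
the job is handed in; nothing more can be done
the job is handed in; nothing more can be done
```

The 200 g weight stands alone and upright on the balance pan. The lid lies knob up on the bench in front of the laptop, clear of the case. I handed the job in at about 20.5 s of the 61 s allowed.

- **Finding the weight:** I only felt the middle well. The first pinch was too high on the weight and read 0.306. Pinched again lower down, it read 0.324 of full opening. On the same scale the 26 mm knob read 0.277, so this is the 30 mm weight. The other two wells were not felt.
- **Mass check:** With the weight held, the wrist force read between about -0.9 and -2.9 N, too noisy to prove the mass on its own. The pan sank about 3.8 mm, which matches 200 g and is well short of the 10 mm stop.
- **Lid:** Setting it down pressed it on the bench with about 26 N for a moment. I eased that off before letting go.
- **Bystanders:** In the last pictures the vial and dropper bottle stand where they started, and the foil jar too. The detected positions differ from the first ones by up to about 13 mm. The two cameras disagree with each other by about the same amount, and the arm never went near any of the three, so I take it as detection noise.

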